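Hold a tumbler down on the glass rinser

TASK

A red spatula has been left lying across the glass rinser: lay it down flat in the shallow metal pan beside it, without dropping it. Then take the orange tumbler off the mat and, keeping it upside down, press its mouth squarely and centrally on the rinser's black star so that the star goes right down, firmly but without straining the valve. Finish while you are holding it pressed like that, and leave the other tumblers and the milk jug alone.

Things in the scene. Friction and masses are not known exactly. Their poses are not given: they have to be found in the camera images.
- rinser: Glass rinser fixed to the bench: a steel drip tray 260 mm (its x) by 160 mm (its y), rim 28 mm above the bench, grate inside 22 mm above the bench. Origin at the centre of its underside on the bench. The star sits over its far half, centred 45 mm along its +x axis, with its axis upright.
- star_top (a point): Centre of the upper face of the rinser's star: a flat black six-armed star, 106 mm across, arms 8 mm wide and 5 mm thick. 34 mm above the bench when up; 8 mm lower when fully down. It moves straight up and down on a spring. A tumbler's rim rests on the arms.
- star (a joint): Travel of the star in m: 0 up (closed), 0.008 fully down on its stop. The spring takes about 5 N before it starts to move and about 11 N to reach the stop (0.8 N per mm); it comes back up when let go. Over 30 N strains the valve.
- spatula: Spatula lying flat across the star at the start, 245 mm long, about 90 g. Its x axis runs along it from handle to blade. Origin on its underside near its balance point. Wooden handle from x = -130 to +30 mm, 22 mm wide, 16 mm high; red blade from x = +30 to +115 mm, 52 mm wide, 12 mm high.
- spatula_tip (a point): Middle of the blade's far edge, on the spatula's underside.
- spatula_end (a point): Middle of the handle's end, on the spatula's underside.
- pan: Shallow metal pan fixed on the bench, 325 mm (its x) by 176 mm (its y) over its flange, 20 mm high, inside 307 by 158 mm, floor 4 mm above the bench. Origin at the centre of its underside. It may stand to the left or to the right of the rinser.
- mat: Black rubber bar mat fixed on the bench, 300 mm (its x) by 200 mm (its y), 5 mm thick, on the other side of the rinser from the pan. Origin at the centre of its underside. The three tumblers stand on it upside down.
- orange_tumbler: Orange plastic tumbler standing upside down (mouth below, closed foot on top), 110 mm tall, about 110 g. Origin at the centre of its mouth, at its lower end as it stands; its z axis points up towards the foot. Mouth 78 mm across; from 76 to 110 mm up it is a straight cylinder 60 mm across (the place to grip); 3 mm walls.
- white_tumbler: White tumbler of the same shape, upside down on the mat, same frame. Leave alone.
- green_tumbler: Green tumbler of the same shape, upside down on the mat, same frame. Leave alone.
- milk_jug: Steel milk jug 90 mm tall, 76 mm across, with a handle, standing on the bench beyond the rinser. Origin at the centre of its underside. Leave alone.
Things that resemble listed ones, but are neither listed nor needed, are in the scene too. Of the things like the orange_tumbler, leave any that is blue; of the rest the smaller one is meant.

How it is judged (in metres and radians):
On the way, in this order (a step that is already met when the one before it is completed fails the run):
1. the spatula lies flat in the pan, let go and at rest (x of spatula_tip in the frame of pan between -0.158 and 0.158 m and y of spatula_tip in the frame of pan between -0.083 and 0.083 m and z of each of spatula_tip, spatula_end in the frame of pan below 0.013 m and x of spatula_end in the frame of pan between -0.158 and 0.158 m and y of spatula_end in the frame of pan between -0.083 and 0.083 m and contact force between each of the arm, the fingers and spatula below 0.1 N and linear speed of spatula below 0.03 m/s and angle between spatula's own z axis and vertical below 0.15 rad), for 0.2 s.
2. the orange tumbler, mouth down, is pressing the star down (value of joint star above 0.0065 m and horizontal distance between orange_tumbler and star_top below 0.012 m and angle between orange_tumbler's own z axis and vertical below 0.105 rad and contact force between orange_tumbler and rinser above 5 N and contact force between the fingers and orange_tumbler above 2 N and contact force between each of the fingers, the arm and rinser below 0.5 N), for 0.3 s.
At the end, for the whole second after the job is handed in: Finishing while holding, for the last second: orange tumbler in the fingers, mouth down within 6 degrees, within 12 mm of the star's centre, star at least 6.5 mm down with 5 to 30 N, the hand not touching the rinser; spatula flat, still and released inside the pan (all of step 1 and all of step 2 and contact force between orange_tumbler and rinser below 30 N and linear speed of orange_tumbler below 0.02 m/s); the arm keeps its last pose, push and grip.
It fails at once if the white tumbler is moved more than 30 mm or tipped over (distance of white_tumbler from where it was at the start of the episode above 0.03 m or angle between white_tumbler's own z axis and vertical above 0.5 rad).
It fails at once if the green tumbler is moved more than 30 mm or tipped over (distance of green_tumbler from where it was at the start of the episode above 0.03 m or angle between green_tumbler's own z axis and vertical above 0.5 rad).
It fails at once if the milk jug is moved more than 30 mm or tipped over (distance of milk_jug from where it was at the start of the episode above 0.03 m or angle between milk_jug's own z axis and vertical above 0.5 rad).
It fails at once if the spatula is dropped or thrown (falls free faster than 0.9 m/s, about 40 mm) (linear speed of spatula above 0.9 m/s and contact force between the fingers and spatula below 0.05 N).
It also fails if it takes over 64 s, if anything falls off the work surface, if the arm or the gripper's body presses on something with over 40 N, if the wrist force passes 120 N, or if a joint passes its speed limit or range.

ROBOT

A 6-joint arm with a two-finger parallel gripper is mounted at the origin on the work surface. World frame = base frame: x ahead of the robot, y to its left, z up, the work surface at z = 0. Lengths are in m, angles in degrees, forces in N, time in s.
With the tool pointing down it reaches from about 0.275 to 0.875 m from the base axis. Payload 12.5 kg.
Tool frame: the origin (TCP) lies midway between the tips of the shut fingers; the grasp point (between the pads) lies 19 mm behind it; z points along the fingers, y is the direction in which the jaws open and shut (so a half turn about z gives the same grasp; the last joint's range is limited). The gripper opens to 85 mm and grips with 20 to 120 N. Pads are 22 mm wide; open, the fingers measure 114 mm over their backs; the gripper's body (76 mm by 85 mm) begins 54 mm behind the grasp point. The pads swing forward as they close: fully open they stand 13 mm farther back than shut.
Start: joints at [69.007, 20.094, 94.641, -0, 65.266, -4.847], TCP at [0.153, 0.528, 0.231] pointing down, gripper open.
Joint ranges: [-157.81, 157.81], [-45, 120.19], [0.68, 151.7], [-89.99, 269.99], [4.06, 180], [-164.3, 164.3]. Speed limits (degrees/s): [127.2, 127.2, 159.86, 180, 180, 180].

INTERFACE

Orientations are given as a 3x3 rotation matrix whose columns are the frame's x, y, z axes.
In Python, from rig import sensors, vision, manip gives the robot as it stands.
- The arm moves only by the shell command python3 -m creep 'ROWS' [OPENING] [FORCE]. ROWS is JSON, a list that holds one entry, the list of rows, each a list of 4 numbers: the shift along the tool's x, y, z in mm, then the turn about the tool's z in degrees. In form: [[[tx, ty, tz, roll], ...]]. A call has 1 to 5 rows; each row is the pose to reach, as a shift and turn from the pose commanded when the call began, along the tool's axes at that moment; what a row does not reach only later rows make up. A row lasts 1/10 s, in which the tool goes at most 50 mm and 8.59 degrees, less where a joint would pass 70% of its speed; a pose out of reach is approached as far as the arm can. A call with a gripper value outside its range is refused whole. OPENING is the opening, from 0 (shut) to 1 (fully open), set as the call begins (- or left out, the last holds). The fingers move at their own pace and stop on an object; FORCE is the grip in N (left out, the last holds). Time passes only in rows, so rows that repeat a pose let the fingers close. It gives the time, the measured TCP pose, the force and the opening at its end, in the units of the state.
- sensors.sense(): the state, without advancing time (a new reading comes with each control period).
- vision.get_image(name): name is "side" or "top" or "wrist"; returns a dict with "img" (420x560x3 uint8, blue, green, red), "z_map" (420x560 float32, m along the optical axis (not along the pixel's ray), 0 where there is no reading), "vfov" (degrees; the focal length in pixels is half the picture's height over the tangent of half this angle, whatever the lens; pixels are square), "cx", "cy" (the principal point, pixels), "xyz" and "rotation" of the camera in the world; the wrist camera has in their place "T_tool_cam" (4x4, takes a point from camera to tool coordinates, whose origin is the TCP and whose axes are the flange's). Camera axes: x right, y down, z forward; pixel columns grow to the right and rows downward; lengths in m; the calibration is good to about 2 mm. A picture is of the moment at which its call begins: read the wrist's pose just before it.
- manip.job_done(): hands the job in, once; it reports no verdict.
The state is a dict: "time_s": time; "joints": joint angles; "joint_vel": joint speeds; "tau": joint torques, N m; "position": TCP position; "tcp_rot": TCP orientation; "ft_force": force on the tool from outside, world axes, zero at the start; "torque": the same for the moment, N m; "gripper_width": finger opening in m.
Only numpy, scipy, OpenCV 4.12 (cv2) and the standard library are available. Lean on these libraries where they do the work, as an engineer would, in place of code of your own. Each camera call takes 0.05 s, during which the arm holds its last target.

## Working session

There is one attempt and no reset: what is moved stays moved. The work goes in short steps, Python scripts to look and compute and a shell command to move; the robot and the scene stay as the last step left them, time stands still between calls to the robot, and variables do not carry over. Pictures are saved under pics/ and viewed, and the job is handed in when it is done.

```bash
ls; mkdir -p pics
python3 - <<'E'
from rig import sensors, vision
import cv2
print(sensors.sense())
for n in ["side","top","wrist"]:
    d=vision.get_image(n); cv2.imwrite(f"pics/{n}0.png",d["img"])
    print(n,{k:v for k,v in d.items() if k not in("img","z_map")})
E
```

```text
pics
{'time_s': 0.0, 'joints': array([ 6.90064586e+01,  2.01254492e+01,  9.46794784e+01,  1.96270735e-04,
        6.52659232e+01, -4.84630395e+00]), 'joint_vel': array([-0.0287962 ,  0.05370103, -0.04110283, -0.0072392 ,  0.01601097,
       -0.0383897 ]), 'tau': array([-1.80783005e-03, -5.06096578e+01, -2.91399050e+01, -1.88488293e-04,
        4.54655077e-03,  7.64327098e-06]), 'position': array([0.15279752, 0.52798062, 0.23073103]), 'tcp_rot': array([[-9.60549773e-01,  2.78107777e-01, -4.45924883e-04],
       [ 2.78108114e-01,  9.60549086e-01, -1.15338112e-03],
       [ 1.07568480e-04, -1.23189530e-03, -9.99999235e-01]]), 'ft_force': array([-0.83670885,  0.47029223,  0.60540942]), 'torque': array([-0.03318471, -0.02182135, -0.01785205]), 'gripper_width': 0.08543693139731756}
side {'vfov': 53.993978436839306, 'cx': 276.37241240109495, 'cy': 206.68389250955855, 'xyz': array([ 0.11568882, -0.53394991,  0.63562325]), 'rotation': array([[ 0.72778506, -0.44453962,  0.52221972],
       [-0.68547268, -0.44780904,  0.57410301],
       [-0.02135683, -0.77579094, -0.63062849]])}
top {'vfov': 45.205083586105765, 'cx': 282.37945241037585, 'cy': 227.9103983447204, 'xyz': array([ 0.49401552, -0.00793892,  1.31186091]), 'rotation': array([[-0.00546416, -0.99820247,  0.05968218],
       [-0.99985378,  0.00642082,  0.01584918],
       [-0.0162039 , -0.05958685, -0.9980916 ]])}
wrist {'vfov': 59.35852998217215, 'cx': 270.6196093911645, 'cy': 212.19389893091042, 'T_tool_cam': array([[-1.17145596e-04, -9.55031535e-01, -2.96504223e-01,
         7.56586107e-02],
       [ 9.99999625e-01,  1.42540225e-04, -8.54206927e-04,
         9.66999818e-04],
       [ 8.58058331e-04, -2.96504212e-01,  9.55031160e-01,
        -1.43649742e-01],
       [ 0.00000000e+00,  0.00000000e+00,  0.00000000e+00,
         1.00000000e+00]])}
```

View pics/top0.png

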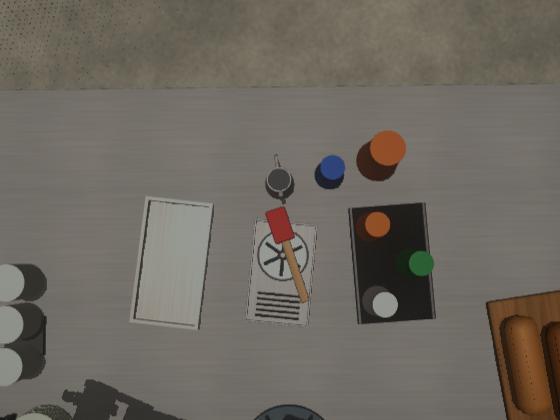

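View pics/side0.png

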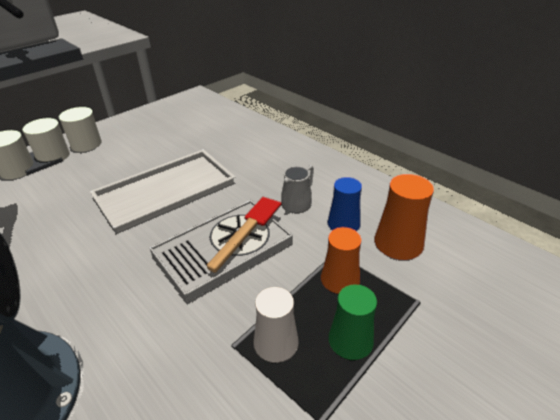

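View pics/wrist0.png

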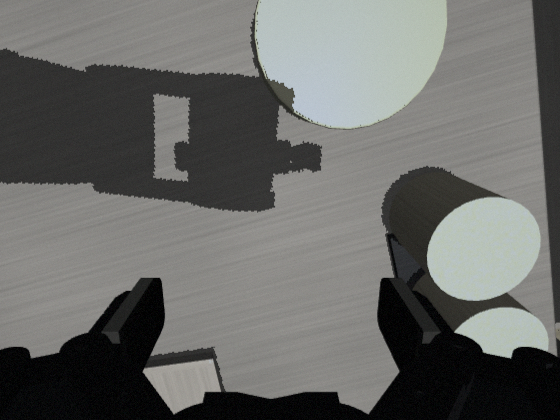

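Orange candidates in the top view are the small tumbler on the mat (377,224) and the big one off the mat (388,148). There is also a blue one (332,167). The small one on the mat fits the description. I'll confirm it in an enlarged crop and measure.

```bash
cat > h.py <<'E'
import numpy as np, cv2
from rig import sensors, vision
def cloud(n):
    s=sensors.sense(); d=vision.get_image(n)
    z=d["z_map"]; f=210/np.tan(np.radians(d["vfov"]/2))
    v,u=np.mgrid[0:420,0:560]
    P=np.stack([(u-d["cx"])*z/f,(v-d["cy"])*z/f,z],-1).astype(float)
    if n=="wrist":
        T=d["T_tool_cam"]; P=P@T[:3,:3].T+T[:3,3]
        P=P@s["tcp_rot"].T+s["position"]
    else: P=P@d["rotation"].T+d["xyz"]
    P[z==0]=np.nan
    return d,P,f,s
def hsv(d): return cv2.cvtColor(d["img"],cv2.COLOR_BGR2HSV)
def circ(xy):
    A=np.c_[2*xy,np.ones(len(xy))]; b=(xy**2).sum(1)
    c=np.linalg.lstsq(A,b,rcond=None)[0]; return c[:2],np.sqrt(c[2]+c[:2]@c[:2])
E
python3 - <<'E'
from h import *
d,P,f,s=cloud("top")
cv2.imwrite("pics/top_crop.png",cv2.resize(d["img"][120:340,220:450],None,fx=2.6,fy=2.6,interpolation=cv2.INTER_CUBIC))
for nm,(u,v) in dict(or_s=(377,224),or_b=(388,148),blue=(332,167),green=(421,263),white=(385,305),jug=(279,181),star=(282,256),mat=(390,250),panfloor=(172,262),bench=(230,262)).items(): print(nm,P[v,u].round(4))
H=hsv(d)
def top(u,v,zmin):
    m=(P[...,2]>zmin).astype(np.uint8)
    n,l,st,c=cv2.connectedComponentsWithStats(m)
    i=l[v,u]; q=P[l==i]; (cx,cy),r=cv2.minEnclosingCircle(q[:,:2].astype(np.float32))
    print("top",u,v,"n",len(q),"mean",q.mean(0).round(4),"mec",round(cx,4),round(cy,4),"r",round(r,4),"box",q.min(0).round(3),q.max(0).round(3))
for u,v in ((377,224),(388,148),(421,263),(385,305),(332,167)): top(u,v,0.1)
# red/wood
red=((H[...,0]<6)|(H[...,0]>174))&(H[...,1]>150)&(P[...,2]>.02)&(P[...,2]<.07)
red[:195]=0;red[:,:255]=0;red[:,310:]=0
wood=(H[...,0]>7)&(H[...,0]<22)&(H[...,1]>80);wood[:200]=0;wood[310:]=0;wood[:,:255]=0;wood[:,320:]=0
for nm,m in(("red",red),("wood",wood),("spat",red|wood)):
    q=P[m]; q=q[~np.isnan(q[:,0])]; r=cv2.minAreaRect((q[:,:2]*1000).astype(np.float32)); print(nm,len(q),r,np.percentile(q[:,2],[5,50,95]).round(4), cv2.boxPoints(r).round(0).tolist())
E
```

```text
or_s [ 0.5736 -0.2139  0.112 ]
or_b [ 0.7468 -0.2349  0.1543]
blue [ 0.7116 -0.1088  0.1101]
green [ 0.4806 -0.3153  0.1148]
white [ 0.383  -0.2283  0.1182]
jug [0.6817 0.0191 0.0908]
star [0.4992 0.0137 0.034 ]
mat [ 5.134e-01 -2.655e-01  2.000e-04]
panfloor [0.4854 0.3005 0.0018]
bench [0.4846 0.1492 0.0028]
top 377 224 n 519 mean [ 0.5739 -0.2127  0.1156] mec 0.5745 -0.2135 r 0.0301 box [ 0.545 -0.242  0.1  ] [ 0.604 -0.184  0.122]
top 388 148 n 1192 mean [ 0.7448 -0.2303  0.1492] mec 0.7489 -0.2338 r 0.0426 box [ 0.706 -0.275  0.1  ] [ 0.789 -0.192  0.16 ]
top 421 263 n 535 mean [ 0.4815 -0.3137  0.1152] mec 0.4821 -0.315 r 0.0306 box [ 0.452 -0.344  0.1  ] [ 0.511 -0.285  0.124]
top 385 305 n 534 mean [ 0.3861 -0.2272  0.1155] mec 0.3855 -0.2284 r 0.0302 box [ 0.357 -0.258  0.1  ] [ 0.415 -0.198  0.123]
top 332 167 n 495 mean [ 0.7119 -0.109   0.1108] mec 0.7123 -0.1098 r 0.0302 box [ 0.683 -0.138  0.101] [ 0.741 -0.08   0.119]
red 628 ((577.966064453125, 19.732145309448242), (80.62499237060547, 48.75522994995117), 17.96544647216797) [0.0422 0.0464 0.0509] [[532.0, 30.0], [547.0, -16.0], [624.0, 9.0], [609.0, 55.0]]
wood 527 ((461.566650390625, -18.316875457763672), (160.97999572753906, 21.465587615966797), 18.09447479248047) [0.0462 0.0505 0.0546] [[382.0, -33.0], [388.0, -54.0], [541.0, -4.0], [535.0, 17.0]]
spat 1155 ((500.76495361328125, -5.710517883300781), (243.33087158203125, 48.73591232299805), 18.163822174072266) [0.043  0.0482 0.0536] [[378.0, -20.0], [393.0, -67.0], [624.0, 9.0], [609.0, 55.0]]
```

View pics/top_crop.png

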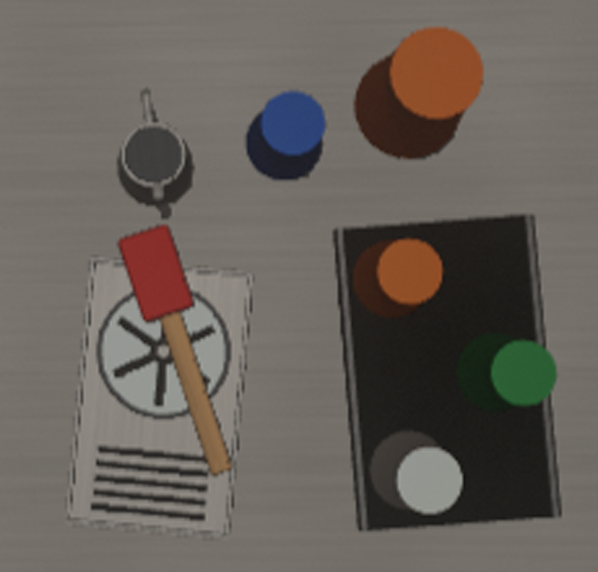

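The small orange tumbler on the mat is confirmed: top centre at about (377,224), radius 30 mm, top at 0.115. The big one has radius 42 mm and stands off the mat. Next, the pan and star from pixels projected to their known heights.

```bash
cat >> h.py <<'E'
def ray(d,u,v,z,s=None):
    f=210/np.tan(np.radians(d["vfov"]/2))
    r=np.array([(u-d["cx"])/f,(v-d["cy"])/f,1.])
    if "xyz" in d: R,o=d["rotation"],d["xyz"]
    else:
        T=d["T_tool_cam"];R=s["tcp_rot"]@T[:3,:3];o=s["tcp_rot"]@T[:3,3]+s["position"]
    r=R@r; return o+r*(z-o[2])/r[2]
E
python3 - <<'E'
from h import *
d,P,f,s=cloud("top")
pan=np.array([ray(d,u,v,.02)[:2] for u,v in((146,197),(213,203),(198,328),(131,322))])
c=lambda a,b:(220+(a+.5)/2.6-.5,120+(b+.5)/2.6-.5)
rin=np.array([ray(d,*c(a,b),.028)[:2] for a,b in((91,256),(253,272),(230,535),(67,518))])
for n,q in(("pan",pan),("rin",rin)):
    print(n,q.round(4).tolist(),"ctr",q.mean(0).round(4),"x len",np.linalg.norm(q[0]-q[3]).round(4),np.linalg.norm(q[1]-q[2]).round(4),"ylen",np.linalg.norm(q[0]-q[1]).round(4),"ang",np.degrees(np.arctan2(*(q[0]+q[1]-q[2]-q[3])[::-1])).round(2))
print("hub",ray(d,*c(162.5,351),.034))
cr=d["img"][185:335,235:330]; cv2.imwrite("pics/rin.png",cv2.resize(cr,None,fx=4,fy=4,interpolation=cv2.INTER_CUBIC))
R=s["tcp_rot"]; print(R.T@(np.array([.5085,-.003,.15])-s["position"])*1000)
E
```

```text
pan [[0.6536, 0.365], [0.6368, 0.1912], [0.3177, 0.2285], [0.3334, 0.3999]] ctr [0.4854 0.2962] x len 0.3221 0.3213 ylen 0.1746 ang -6.46
rin [[0.5962, 0.0831], [0.5794, -0.0758], [0.3242, -0.0511], [0.3411, 0.107]] ctr [0.4602 0.0158] x len 0.2562 0.2564 ylen 0.1598 ang -5.44
hub [0.50254886 0.01319737 0.034     ]
[-489.3433165  -411.20175568   81.2003552 ]
```

View pics/rin.png

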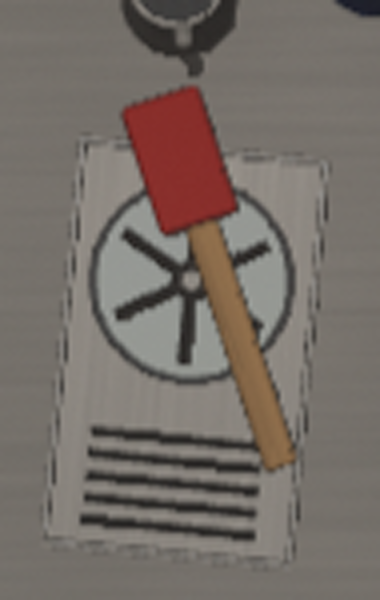

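```bash
python3 -m creep '[[[-35,-29,0,0],[-72,-60,0,0],[-109,-92,0,0],[-147,-124,0,0],[-184,-155,0,0]]]'; python3 -m creep '[[[-37,-31,0,-5],[-74,-62,0,-11],[-111,-93,0,-18],[-148,-125,0,-25],[-185,-156,0,-30]]]'
python3 - <<'E'
from h import *
s=sensors.sense();R=s["tcp_rot"];print(s["position"],s["joints"].round(1),s["ft_force"],R.T@(np.array([.5085,-.003,.2])-s["position"])*1000, np.degrees(np.arctan2(R[1,0],R[0,0])))
E
```

```text
time_s: 0.75
position: [0.2872, 0.3265, 0.2314]
tcp_rot: [[-0.961, 0.278, 0.0], [0.278, 0.961, 0.0], [-0.0, 0.0, -1.0]]
ft_force: [1.2, 0.2, -0.0]
gripper_width: 0.0854
time_s: 1.25
position: [0.4182, 0.1303, 0.2315]
tcp_rot: [[-0.97, -0.244, 0.0], [-0.244, 0.97, 0.0], [-0.0, 0.0, -1.0]]
ft_force: [0.8, 1.4, 0.6]
gripper_width: 0.0854
[0.41818945 0.13032998 0.2314606 ] [ 11.2   8.3 110.2   0.   61.5 -92.9] [0.75279205 1.39667639 0.59515122] [ -54.98662334 -151.35766375   31.46388441] -165.85931077467015
```

```bash
python3 -m creep '[[[-15,-40,10,-2],[-30,-82,20,-4],[-45,-120,30,-4.2],[-54,-146,30,-4.2],[-54,-146,30,-4.2]]]'; python3 -m creep '[[[0,0,0,0],[0,0,0,0]]]'
python3 - <<'E'
from h import *
d,P,f,s=cloud("wrist")
R=s["tcp_rot"];print(s["position"],s["ft_force"], np.degrees(np.arctan2(R[1,0],R[0,0])))
cv2.imwrite("pics/w1.png",d["img"])
H=hsv(d)
wood=(H[...,0]>7)&(H[...,0]<22)&(H[...,1]>80)&(P[...,2]>.02)
q=P[wood];r=cv2.minAreaRect((q[:,:2]*1000).astype(np.float32));print(r,np.percentile(q[:,2],[5,50,95]))
E
```

```text
time_s: 1.75
position: [0.5062, 0.0006, 0.2008]
tcp_rot: [[-0.952, -0.307, -0.0], [-0.307, 0.952, -0.0], [0.0, -0.0, -1.0]]
ft_force: [-0.3, 0.5, 0.4]
gripper_width: 0.0854
time_s: 1.95
position: [0.5045, 0.0038, 0.2013]
tcp_rot: [[-0.951, -0.31, -0.0], [-0.31, 0.951, 0.0], [0.0, 0.0, -1.0]]
ft_force: [0.3, -0.3, 1.3]
gripper_width: 0.0854
[0.50452336 0.00377663 0.20134303] [ 0.33391453 -0.29607658  1.25717815] -161.9136770755095
((529.8198852539062, -87.02291870117188), (182.6992645263672, 442.791015625), 44.3375129699707) [0.02466359 0.05086727 0.26767914]
```

View pics/w1.png

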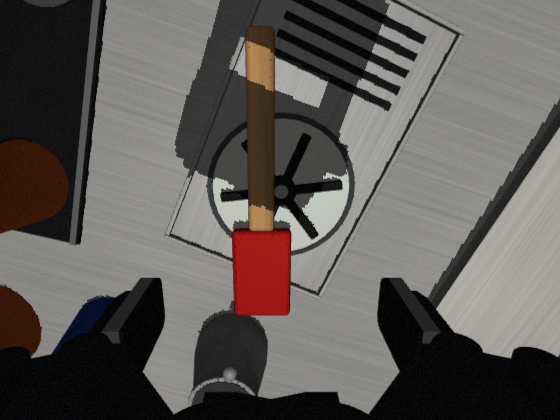

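Run:
```python
from h import *
d,P,f,s=cloud("wrist")
R=s["tcp_rot"];print(s["position"], np.degrees(np.arctan2(R[1,0],R[0,0])))
H=hsv(d)
m=(H[...,1]>70)&((H[...,0]<22))&(P[...,2]>.042)&(P[...,2]<.058)
m[:, :225]=0; m[:,300:]=0; m[:20]=0; m[225:]=0
q=P[m]; T=(q-s["position"])@R*1000
print("handle tool frame x",np.percentile(T[:,0],[0.5,99.5]),"y",np.percentile(T[:,1],[1,50,99]),"z",np.percentile(T[:,2],[5,50,95]))
print("slope deg",np.degrees(np.arctan(np.polyfit(T[:,0],T[:,1],1))))
r=cv2.minAreaRect((q[:,:2]*1000).astype(np.float32));print(r)
m=((H[...,0]<6)|(H[...,0]>174))&(H[...,1]>150)&(P[...,2]>.03)&(P[...,2]<.06);m[:225]=0;m[325:]=0;m[:,:225]=0;m[:,300:]=0
T=(P[m]-s["position"])@R*1000;print("blade x",T[:,0].min(),T[:,0].max(),"y",T[:,1].min(),T[:,1].max(),np.median(T[:,2]))
# star: hub and ring
for u,v,z in((282,191,.034),):print("hub",ray(d,u,v,z,s))
cv2.imwrite("pics/w1c.png",cv2.resize(d["img"][100:270,150:420],None,fx=2.9,fy=2.9,interpolation=cv2.INTER_CUBIC))
```

```text
[0.50456658 0.00390997 0.20143629] -161.88828753645961
handle tool frame x [-25.96090024 124.42830635] y [-18.28354502  -7.53611937   3.07494607] z [149.28700012 150.55341784 152.65606535]
slope deg [  0.15160371 -82.64004951]
((460.6288757324219, -18.599594116210938), (153.07489013671875, 21.882598876953125), 18.039396286010742)
blade x -118.19820136328065 -32.44951062265289 y -33.467806953229285 17.863463373264775 154.50774772307886
hub [0.50325148 0.01445949 0.034     ]
```

View pics/w1c.png

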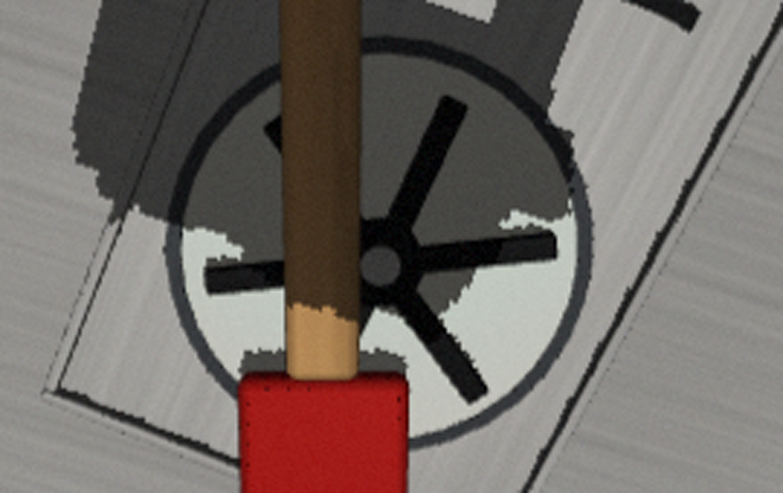

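```bash
python3 -m creep '[[[-3,-7.5,30,0],[-3,-7.5,70,0],[-3,-7.5,105,0],[-3,-7.5,125,0],[-3,-7.5,125,0]]]'; python3 -m creep '[[[0,0,10,0],[0,0,20,0],[0,0,25,0],[0,0,25,0],[0,0,25,0]]]'
python3 - <<'E'
from h import *
d,P,f,s=cloud("wrist")
print(s["position"],s["ft_force"]);cv2.imwrite("pics/w2.png",d["img"])
E
```

```text
time_s: 2.55
position: [0.5085, -0.0023, 0.0743]
tcp_rot: [[-0.95, -0.311, -0.004], [-0.311, 0.95, 0.0], [0.004, 0.002, -1.0]]
ft_force: [-1.4, 0.2, 0.4]
gripper_width: 0.0855
time_s: 3.05
position: [0.5104, -0.0031, 0.0516]
tcp_rot: [[-0.951, -0.31, 0.0], [-0.31, 0.951, -0.0], [-0.0, -0.0, -1.0]]
ft_force: [0.3, 0.1, -0.5]
gripper_width: 0.0855
[ 0.51036656 -0.0031065   0.05159743] [ 0.28491099  0.05178309 -0.51512985]
```

View pics/w2.png

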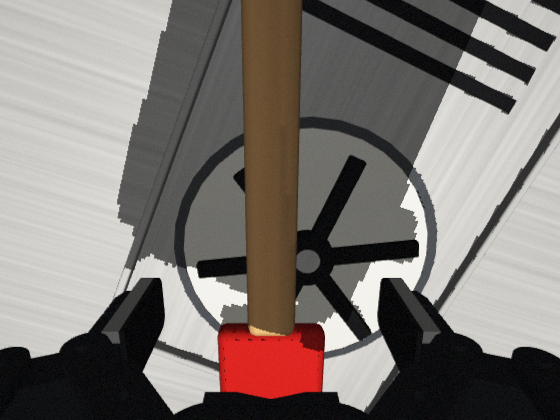

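Handle at u≈271 is centred between the fingers (u≈163 and 379). Descending the rest and gripping.

```bash
python3 -m creep '[[[0,0,7,0],[0,0,14,0],[0,0,14,0],[0,0,14,0]]]'; python3 -m creep '[[[0,0,0,0],[0,0,0,0],[0,0,0,0],[0,0,0,0],[0,0,0,0]]]' 0 50;  python3 -m creep '[[[0,0,0,0],[0,0,0,0],[0,0,0,0],[0,0,0,0],[0,0,0,0]]]'; python3 -m creep '[[[0,0,0,0],[0,0,0,0],[0,0,0,0],[0,0,0,0],[0,0,0,0]]]'
```

```text
time_s: 3.5
position: [0.51, -0.0031, 0.037]
tcp_rot: [[-0.951, -0.31, -0.001], [-0.31, 0.951, 0.0], [0.001, 0.0, -1.0]]
ft_force: [0.3, 0.3, 0.1]
gripper_width: 0.0857
time_s: 4.0
position: [0.5102, -0.0031, 0.0375]
tcp_rot: [[-0.951, -0.31, 0.0], [-0.31, 0.951, -0.0], [-0.0, -0.0, -1.0]]
ft_force: [-1.4, -0.0, 4.5]
gripper_width: 0.0207
time_s: 4.5
position: [0.5102, -0.0031, 0.0373]
tcp_rot: [[-0.951, -0.31, 0.0], [-0.31, 0.951, -0.0], [-0.0, -0.0, -1.0]]
ft_force: [-2.3, -0.2, 4.5]
gripper_width: 0.0206
time_s: 5.0
position: [0.5102, -0.0031, 0.0373]
tcp_rot: [[-0.951, -0.31, 0.0], [-0.31, 0.951, -0.0], [-0.0, -0.0, -1.0]]
ft_force: [-0.1, 0.5, 4.2]
gripper_width: 0.0206
```

```bash
python3 -m creep '[[[0,0,-5,0],[0,0,-15,0],[0,0,-30,0],[0,0,-45,0],[0,0,-50,0]]]'; python3 -m creep '[[[0,0,-15,0],[0,0,-20,0],[0,0,-20,0],[0,0,-20,0]]]'
python3 - <<'E'
from h import *
d,P,f,s=cloud("wrist")
R=s["tcp_rot"];print(s["position"],s["ft_force"],np.degrees(np.arctan2(R[1,0],R[0,0])),R.T@(np.array([.4854,.2962,.107])-s["position"])*1000);cv2.imwrite("pics/w3.png",d["img"])
d=vision.get_image("side");cv2.imwrite("pics/s3.png",d["img"])
H=hsv(d)
E
```

```text
time_s: 5.5
position: [0.5108, -0.0032, 0.089]
tcp_rot: [[-0.951, -0.31, 0.002], [-0.31, 0.951, -0.0], [-0.002, -0.001, -1.0]]
ft_force: [-0.3, -0.8, -1.5]
gripper_width: 0.0203
time_s: 5.9
position: [0.5099, -0.0031, 0.1068]
tcp_rot: [[-0.951, -0.31, -0.001], [-0.31, 0.951, 0.0], [0.0, 0.0, -1.0]]
ft_force: [-1.0, -1.5, -0.7]
gripper_width: 0.0206
[ 0.50989722 -0.00307747  0.10682932] [-0.95394115 -1.48751868 -0.72941139] -161.94518191586639 [-6.94630197e+01  2.92133554e+02 -1.51944840e-01]
```

View pics/w3.png

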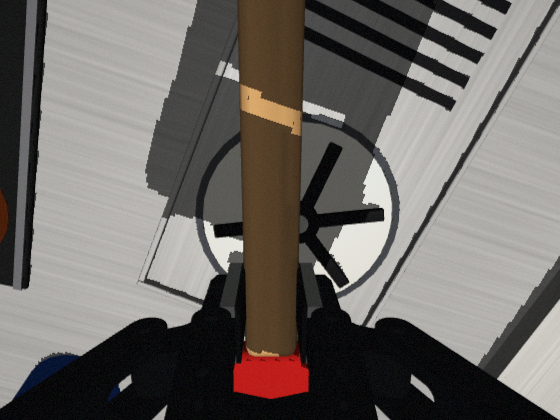

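View pics/s3.png

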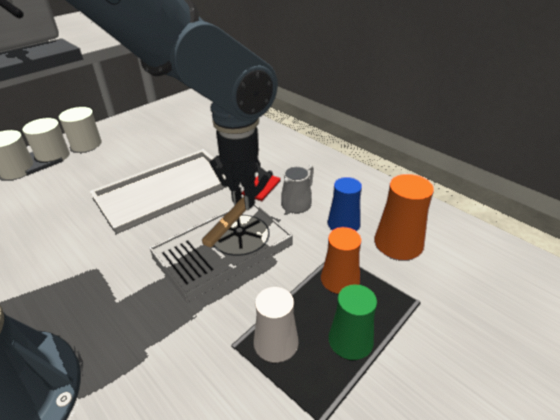

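```bash
python3 -m creep '[[[-6,25,0,3],[-15,63,0,9],[-25,105,0,15],[-35,147,0,21],[-45,189,0,24.5]]]'; python3 -m creep '[[[0,0,0,0],[0,0,0,0]]]'
python3 - <<'E'
from h import *
s=sensors.sense()
R=s["tcp_rot"];print(s["position"],s["ft_force"],np.degrees(np.arctan2(R[1,0],R[0,0])),R.T@(np.array([.4854,.2962,.107])-s["position"])*1000)
E
```

```text
time_s: 6.5
position: [0.4938, 0.1921, 0.1068]
tcp_rot: [[-0.993, 0.117, -0.001], [0.117, 0.993, -0.0], [0.001, -0.0, -1.0]]
ft_force: [1.2, -0.2, -0.8]
gripper_width: 0.0204
time_s: 6.7
position: [0.4939, 0.1911, 0.1067]
tcp_rot: [[-0.994, 0.11, -0.001], [0.11, 0.994, -0.0], [0.001, -0.001, -1.0]]
ft_force: [1.4, -0.0, -1.1]
gripper_width: 0.0205
[0.49391942 0.19106786 0.10672742] [ 1.38066349 -0.0238945  -1.08221419] 173.69882418371355 [ 20.00690548 103.5618178   -0.3088214 ]
```

```bash
python3 -m creep '[[[7,35,0,0],[14,70,0,0],[20,100,0,0],[20,103.5,0,0],[20,103.5,0,0]]]'; python3 -m creep '[[[0,0,15,0],[0,0,30,0],[0,0,40,0],[0,0,40,0],[0,0,40,0]]]'
python3 - <<'E'
from h import *
d,P,f,s=cloud("wrist")
R=s["tcp_rot"];print(s["position"],s["ft_force"],np.degrees(np.arctan2(R[1,0],R[0,0])))
cv2.imwrite("pics/w4.png",d["img"])
d=vision.get_image("top");cv2.imwrite("pics/t4.png",d["img"][150:380,80:340].repeat(2,0).repeat(2,1))
E
```

```text
time_s: 7.2
position: [0.4862, 0.2949, 0.1069]
tcp_rot: [[-0.994, 0.112, -0.001], [0.112, 0.994, -0.001], [0.0, -0.001, -1.0]]
ft_force: [-1.2, 0.2, -0.0]
gripper_width: 0.0203
time_s: 7.7
position: [0.4861, 0.2953, 0.067]
tcp_rot: [[-0.994, 0.113, -0.001], [0.113, 0.994, -0.0], [0.001, -0.0, -1.0]]
ft_force: [0.5, 0.6, -0.2]
gripper_width: 0.0206
[0.48612513 0.29532097 0.06695657] [ 0.47784567  0.61885514 -0.20562078] 173.53415651747
```

View pics/w4.png

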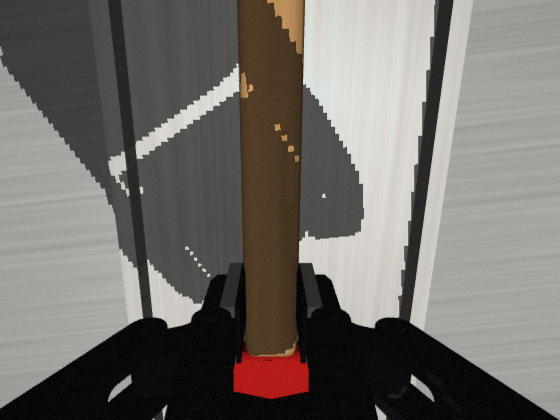

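View pics/t4.png

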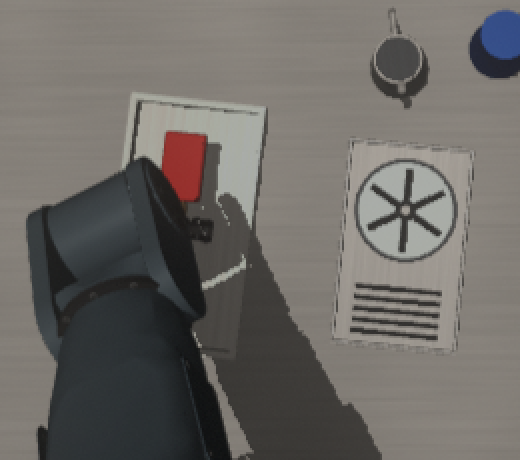

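```bash
python3 -m creep '[[[0,0,15,0],[0,0,30,0],[0,0,42,0],[0,0,50,0],[0,0,54,0]]]'; python3 -m creep '[[[0,0,2,0],[0,0,3,0],[0,0,3,0]]]'; python3 -m creep '[[[0,0,1,0],[0,0,2,0],[0,0,2,0]]]'
```

```text
time_s: 8.3
position: [0.4856, 0.2954, 0.012]
tcp_rot: [[-0.994, 0.112, -0.001], [0.112, 0.994, -0.001], [0.001, -0.001, -1.0]]
ft_force: [-0.2, 0.0, -1.0]
gripper_width: 0.0207
time_s: 8.6
position: [0.4863, 0.2957, 0.0105]
tcp_rot: [[-0.994, 0.112, 0.0], [0.112, 0.994, 0.0], [-0.0, 0.0, -1.0]]
ft_force: [-0.1, 1.0, -0.3]
gripper_width: 0.0206
time_s: 8.9
position: [0.4861, 0.2957, 0.0083]
tcp_rot: [[-0.994, 0.112, 0.0], [0.112, 0.994, 0.0], [-0.0, 0.0, -1.0]]
ft_force: [1.3, -0.5, -0.2]
gripper_width: 0.0205
```

```bash
python3 -m creep '[[[0,0,1,0],[0,0,1,0],[0,0,1,0]]]'; python3 -m creep '[[[0,0,1,0],[0,0,1,0],[0,0,1,0]]]'; python3 -m creep '[[[0,0,0.5,0],[0,0,1,0],[0,0,1,0]]]'
```

```text
time_s: 9.2
position: [0.4862, 0.2957, 0.0076]
tcp_rot: [[-0.994, 0.112, 0.0], [0.112, 0.994, 0.0], [-0.0, 0.0, -1.0]]
ft_force: [-2.0, -0.5, 5.2]
gripper_width: 0.0209
time_s: 9.5
position: [0.4862, 0.2957, 0.0076]
tcp_rot: [[-0.994, 0.112, 0.0], [0.112, 0.994, 0.0], [-0.0, 0.0, -1.0]]
ft_force: [-5.8, -2.7, 18.4]
gripper_width: 0.0206
time_s: 9.8
position: [0.4863, 0.2957, 0.0075]
tcp_rot: [[-0.994, 0.112, 0.0], [0.112, 0.994, 0.0], [-0.0, 0.0, -1.0]]
ft_force: [-9.8, -5.2, 32.4]
gripper_width: 0.0205
```

```bash
python3 -m creep '[[[0,0,-2,0],[0,0,-2,0],[0,0,-2,0]]]'; python3 -m creep '[[[0,0,0,0],[0,0,0,0],[0,0,0,0],[0,0,0,0]]]' 0.6; python3 -m creep '[[[0,0,-10,0],[0,0,-30,0],[0,0,-60,0],[0,0,-100,0],[0,0,-140,0]]]'; python3 -m creep '[[[0,0,-30,0],[0,0,-50,0],[0,0,-50,0],[0,0,-50,0]]]' 1
python3 - <<'E'
from h import *
d,P,f,s=cloud("wrist")
R=s["tcp_rot"];print(s["position"],s["ft_force"],np.degrees(np.arctan2(R[1,0],R[0,0])),R.T@(np.array([.5,.15,.23])-s["position"])*1000)
cv2.imwrite("pics/w5.png",d["img"])
H=hsv(d)
m=(H[...,1]>90)&((H[...,0]<22)|(H[...,0]>174))&(P[...,2]<.04)&(P[...,0]<.7)&(P[...,1]<.37)&(P[...,1]>.21)
q=P[m];print(cv2.minAreaRect((q[:,:2]*1000).astype(np.float32)),np.percentile(q[:,2],[2,50,98]))
E
```

```text
time_s: 10.1
position: [0.4863, 0.2958, 0.0076]
tcp_rot: [[-0.994, 0.112, 0.0], [0.112, 0.994, 0.0], [-0.0, 0.0, -1.0]]
ft_force: [-2.8, -1.1, 7.8]
gripper_width: 0.0208
time_s: 10.5
position: [0.486, 0.2956, 0.0071]
tcp_rot: [[-0.994, 0.112, -0.0], [0.112, 0.994, -0.0], [0.0, -0.0, -1.0]]
ft_force: [0.1, -0.0, -0.7]
gripper_width: 0.051
time_s: 11.0
position: [0.4858, 0.2955, 0.1493]
tcp_rot: [[-0.994, 0.112, -0.0], [0.112, 0.994, -0.0], [0.0, -0.0, -1.0]]
ft_force: [0.6, 0.7, -0.5]
gripper_width: 0.0513
time_s: 11.4
position: [0.4859, 0.2955, 0.1974]
tcp_rot: [[-0.994, 0.112, 0.0], [0.112, 0.994, 0.0], [-0.0, 0.0, -1.0]]
ft_force: [-0.7, 0.6, -0.8]
gripper_width: 0.0854
[0.48593137 0.29554196 0.19744072] [-0.68213959  0.6397781  -0.77014161] 173.55408756927048 [ -30.32814427 -143.03654627  -32.57676345]
((478.98809814453125, 297.7016296386719), (52.362789154052734, 242.7023162841797), 83.46161651611328) [0.01487828 0.01883408 0.02233797]
```

View pics/w5.png

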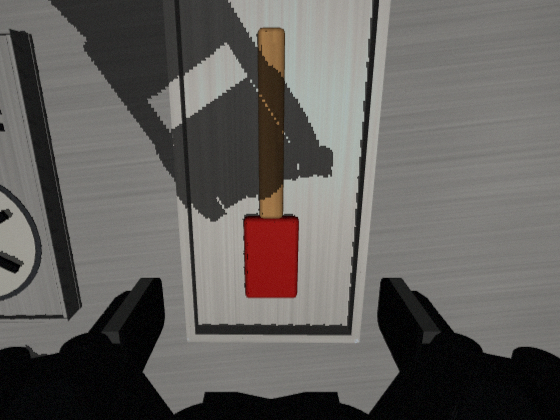

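Spatula lies flat, parallel and central in the pan (blade (271,257), handle end (271,30), tops at 15–22 mm). Now over to the star for a measurement on the way.

```bash
python3 -m creep '[[[-7,-40,-10,0],[-15,-85,-20,0],[-23,-130,-30,0],[-31,-175,-33,0],[-39,-220,-33,0]]]'; python3 -m creep '[[[-7,-40,0,0],[-10,-58,0,0],[-10,-58,0,0],[-10,-58,0,0],[-10,-58,0,0]]]'
python3 - <<'E'
from h import *
d,P,f,s=cloud("wrist")
R=s["tcp_rot"];print(s["position"],s["ft_force"],np.degrees(np.arctan2(R[1,0],R[0,0])))
cv2.imwrite("pics/w6.png",d["img"])
np.savez("w6.npz",img=d["img"],P=P,R=R,p=s["position"],T=d["T_tool_cam"])
H=hsv(d)
for n in ("wrist","top"):
    d,P,f,s=cloud(n)
    g=cv2.cvtColor(d["img"],cv2.COLOR_BGR2GRAY)
    hub=np.array([0.503,0.0135])
    dist=np.hypot(P[...,0]-hub[0],P[...,1]-hub[1])
    # brightness mask of white disc+arms: dark arms moment
    m=(g<45)&(dist<.056)
    q=P[m]; print(n,m.sum(),"dark ctr",q[:,:2].mean(0),"mec",cv2.minEnclosingCircle(q[:,:2].astype(np.float32)),np.median(q[:,2]))
E
```

```text
time_s: 11.95
position: [0.4997, 0.0709, 0.2297]
tcp_rot: [[-0.994, 0.112, -0.001], [0.112, 0.994, -0.0], [0.001, -0.0, -1.0]]
ft_force: [1.7, 0.1, -1.1]
gripper_width: 0.0854
time_s: 12.45
position: [0.5034, 0.0148, 0.2298]
tcp_rot: [[-0.994, 0.111, -0.001], [0.111, 0.994, 0.0], [0.001, 0.0, -1.0]]
ft_force: [0.5, 0.7, 0.9]
gripper_width: 0.0854
[0.50336975 0.01482817 0.22977963] [0.47210912 0.67715558 0.90525776] 173.60585755350573
wrist 28415 dark ctr [0.49385361 0.01325175] mec ((0.5029626488685608, 0.013514593243598938), 0.05605011433362961) 0.296717349144816
top 363 dark ctr [0.4849807  0.01577161] mec ((0.5026898384094238, 0.013658748008310795), 0.05584392324090004) 0.5158158373339792
```

View pics/w6.png

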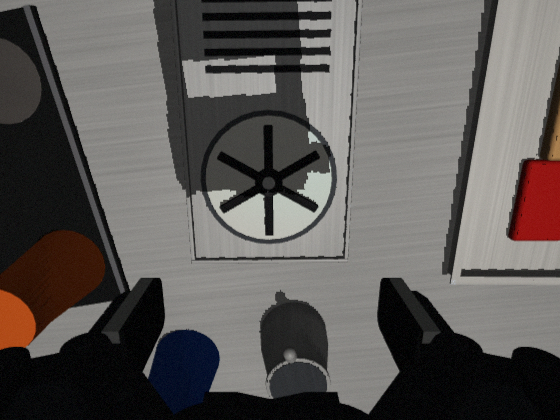

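Run:
```python
from h import *
d,P,f,s=cloud("wrist")
g=cv2.cvtColor(d["img"],cv2.COLOR_BGR2GRAY)
pr=lambda u,v,z=.034: ray(d,u,v,z,s)[:2]
tips=np.array([pr(u,v) for u,v in((267.5,125),(268.5,236),(219,155),(319,154),(222,208.5),(317,208.5))])
print("tips",tips.mean(0),circ(tips),"hub",pr(268.5,183), "arm dist",np.linalg.norm(tips-pr(268.5,183),axis=1))
rim=np.array([pr(u,v,.028) for u,v in((194,262),(347,260))]);print("far rim corners",rim,np.linalg.norm(rim[0]-rim[1]))
cv2.imwrite("pics/w6c.png",cv2.resize(d["img"][100:270,180:360],None,fx=3.4,fy=3.4,interpolation=cv2.INTER_CUBIC))
R=s["tcp_rot"];print(R.T@(np.array([.5745,-.2135,.23])-s["position"])*1000)
```

```text
tips [0.50387381 0.01370623] (array([0.50414319, 0.01418569]), np.float64(0.052925099442545594)) hub [0.5044064  0.01332869] arm dist [0.05331552 0.05335474 0.05262818 0.0539305  0.05134855 0.05294307]
far rim corners [[ 0.57953588 -0.07213655]
 [ 0.59467084  0.08390544]] 0.15677426785749018
[-9.58972741e+01 -2.18986873e+02  8.05570224e-02]
```

View pics/w6c.png

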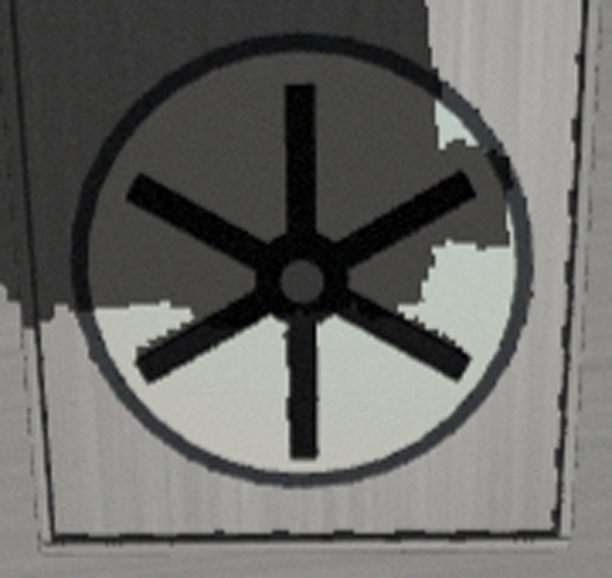

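```bash
python3 -m creep '[[[-15,-35,0,0],[-33,-75,0,0],[-51,-117,0,0],[-69,-158,0,0],[-86,-197,0,0]]]'; python3 -m creep '[[[-9,-20,0,0],[-9.5,-22,0,0],[-9.5,-22,0,0],[-9.5,-22,0,0]]]'
python3 - <<'E'
from h import *
d,P,f,s=cloud("wrist")
R=s["tcp_rot"];print(s["position"],s["joints"].round(1),np.degrees(np.arctan2(R[1,0],R[0,0])))
H=hsv(d); cv2.imwrite("pics/w7.png",d["img"])
m=((H[...,0]<15)&(H[...,1]>120)&(P[...,2]>.105)&(P[...,2]<.13)).astype(np.uint8)
n,l,st,c=cv2.connectedComponentsWithStats(m)
for i in range(1,n):
    if st[i,4]>500:
        q=P[l==i]; (cx,cy),r=cv2.minEnclosingCircle(q[:,:2].astype(np.float32))
        h=cv2.convexHull(q[:,:2].astype(np.float32))[:,0]
        print(c[i],st[i,4],q.mean(0),cx,cy,r,circ(h.astype(float)),np.median(q[:,2]))
        print(R.T@(np.array([cx,cy,.075])-s["position"])*1000)
E
```

```text
time_s: 13.15
position: [0.5674, -0.193, 0.2303]
tcp_rot: [[-0.994, 0.112, 0.0], [0.112, 0.994, -0.0], [-0.0, -0.0, -1.0]]
ft_force: [0.4, 0.7, -0.1]
gripper_width: 0.0851
time_s: 13.55
position: [0.5738, -0.2132, 0.2303]
tcp_rot: [[-0.994, 0.111, -0.0], [0.111, 0.994, 0.0], [0.0, 0.0, -1.0]]
ft_force: [0.1, -0.6, -0.6]
gripper_width: 0.0855
[ 0.57378193 -0.21318839  0.23030327] [ -24.7   26.6   85.     0.    68.4 -108.4] 173.6157512187792
[269.36283876 204.51822967] 5129 [ 0.57259553 -0.2132245   0.11624917] 0.5743711590766907 -0.21322743594646454 0.03004450909793377 (array([ 0.57407696, -0.21334255]), np.float64(0.02962706762925953)) 0.11642788153095893
[-6.37982705e-01 -1.62187256e-02  1.55303080e+02]
[269.08744395 369.0588565 ] 1784 [ 0.7146006  -0.22948602  0.11758858] 0.7412026524543762 -0.23205772042274475 0.040765002369880676 (array([ 0.74773479, -0.23343483]), np.float64(0.04128205315300006)) 0.11766097371459988
[-168.52871405   -0.17876351  155.25107484]
```

View pics/w7.png

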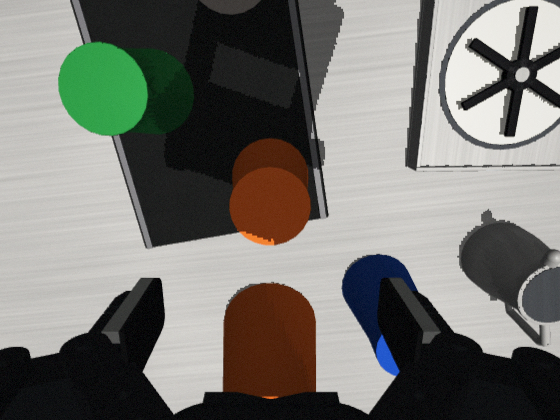

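```bash
python3 -m creep '[[[-0.5,0,25,0],[-0.5,0,60,0],[-0.5,0,90,0],[-0.5,0,105,0],[-0.5,0,105,0]]]'; python3 -m creep '[[[0,0,15,0],[0,0,30,0],[0,0,43,0],[0,0,50,0],[0,0,50,0]]]';  python3 -m creep '[[[0,0,0,0],[0,0,0,0]]]'
python3 - <<'E'
from h import *
d,P,f,s=cloud("wrist");print(s["position"]); cv2.imwrite("pics/w8.png",d["img"])
d=vision.get_image("side");cv2.imwrite("pics/s8.png",d["img"])
E
```

```text
time_s: 14.1
position: [0.5737, -0.2135, 0.1239]
tcp_rot: [[-0.994, 0.111, -0.003], [0.111, 0.994, 0.001], [0.003, 0.001, -1.0]]
ft_force: [0.3, -0.0, -0.1]
gripper_width: 0.0856
time_s: 14.6
position: [0.5739, -0.2143, 0.0741]
tcp_rot: [[-0.994, 0.112, -0.002], [0.112, 0.994, 0.001], [0.002, 0.001, -1.0]]
ft_force: [0.0, -0.6, 0.8]
gripper_width: 0.0856
time_s: 14.8
position: [0.5747, -0.2147, 0.0759]
tcp_rot: [[-0.994, 0.112, 0.001], [0.112, 0.994, -0.0], [-0.001, -0.0, -1.0]]
ft_force: [0.1, 0.5, -0.8]
gripper_width: 0.0856
[ 0.57474456 -0.21466402  0.07586875]
```

View pics/w8.png

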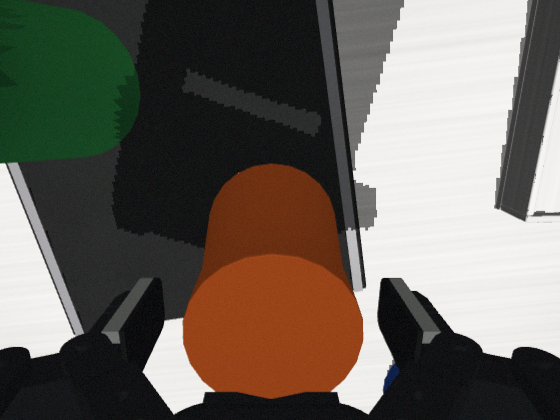

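View pics/s8.png

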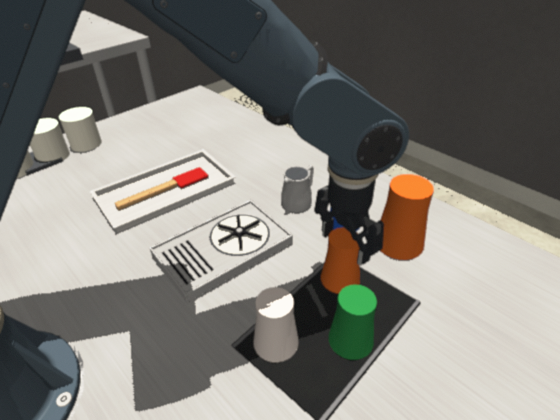

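```bash
python3 -m creep '[[[0,0,0,0],[0,0,0,0],[0,0,0,0],[0,0,0,0],[0,0,0,0]]]' 0 60; python3 -m creep '[[[0,0,0,0],[0,0,0,0],[0,0,0,0]]]'; python3 -m creep '[[[0,0,-5,0],[0,0,-15,0],[0,0,-30,0],[0,0,-40,0],[0,0,-40,0]]]'
python3 - <<'E'
from h import *
d,P,f,s=cloud("side");cv2.imwrite("pics/s9.png",d["img"])
H=hsv(d);R=s["tcp_rot"]
print(s["position"],s["ft_force"],np.degrees(np.arctan2(R[1,0],R[0,0])),R.T@(np.array([.504,.0135,.116])-s["position"])*1000)
E
```

```text
time_s: 15.4
position: [0.5747, -0.2145, 0.076]
tcp_rot: [[-0.994, 0.112, 0.001], [0.112, 0.994, -0.0], [-0.001, -0.0, -1.0]]
ft_force: [-1.5, 2.3, 5.6]
gripper_width: 0.0595
time_s: 15.7
position: [0.5747, -0.2145, 0.076]
tcp_rot: [[-0.994, 0.112, 0.001], [0.112, 0.994, -0.0], [-0.001, -0.0, -1.0]]
ft_force: [-1.9, 1.8, 5.5]
gripper_width: 0.0593
time_s: 16.2
position: [0.5753, -0.2149, 0.1176]
tcp_rot: [[-0.994, 0.112, 0.003], [0.112, 0.994, -0.001], [-0.003, -0.001, -1.0]]
ft_force: [-0.8, 0.1, -2.1]
gripper_width: 0.0591
[ 0.57534533 -0.21494548  0.11758116] [-0.75426461  0.0752331  -2.06540392] 173.5534495699993 [ 96.54793478 218.99189039   1.02008277]
```

View pics/s9.png

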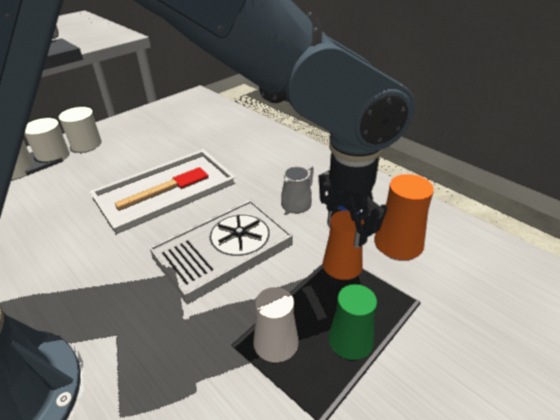

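```bash
python3 -m creep '[[[12,28,-12,0],[28,63,-14,0],[45,102,-14,0],[62,141,-14,0],[78,177,-14,0]]]'; python3 -m creep '[[[12,28,0,0],[18,41,0,0],[18,41,0,0],[18,41,0,0],[18,41,0,0]]]'
python3 - <<'E'
from h import *
s=sensors.sense();R=s["tcp_rot"]
d,P,f,_=cloud("side");cv2.imwrite("pics/s10.png",cv2.resize(d["img"][100:320,120:400],None,fx=2.6,fy=2.6))
d2,P2,f,_=cloud("wrist");cv2.imwrite("pics/w10.png",d2["img"])
print(s["position"],s["ft_force"],s["gripper_width"],np.degrees(np.arctan2(R[1,0],R[0,0])),R.T@(np.array([.504,.0135,.116])-s["position"])*1000)
E
```

```text
time_s: 16.75
position: [0.5157, -0.0283, 0.129]
tcp_rot: [[-0.994, 0.112, -0.001], [0.112, 0.994, 0.0], [0.001, 0.0, -1.0]]
ft_force: [1.0, -0.3, -0.8]
gripper_width: 0.0593
time_s: 17.25
position: [0.5039, 0.0119, 0.1292]
tcp_rot: [[-0.994, 0.113, 0.0], [0.113, 0.994, -0.0], [-0.0, -0.0, -1.0]]
ft_force: [-0.2, -0.5, -1.8]
gripper_width: 0.0594
[0.50392272 0.01186144 0.1292067 ] [-0.24673341 -0.4840017  -1.77803063] 0.059424463012857004 173.49377024020316 [ 0.1112225   1.63858035 13.20645946]
```

View pics/s10.png

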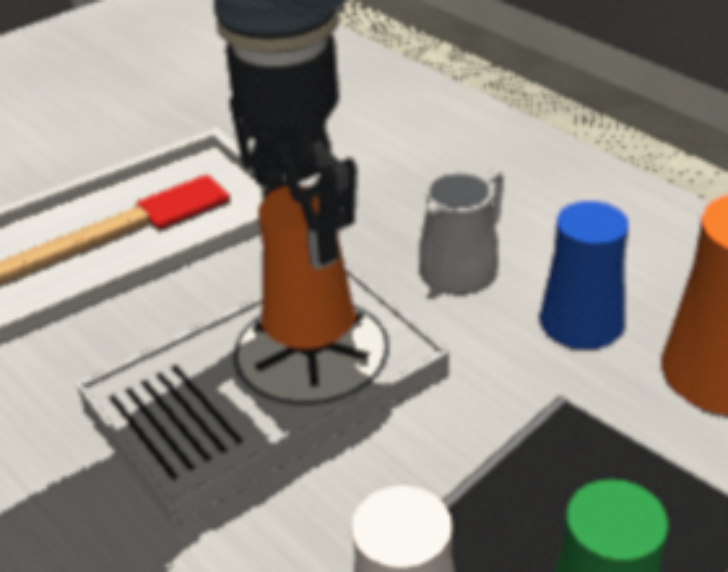

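View pics/w10.png

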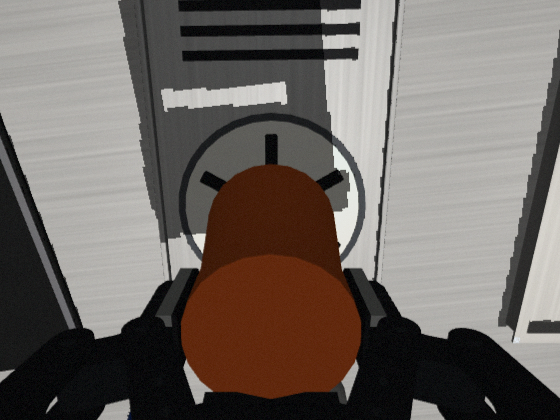

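```bash
python3 -m creep '[[[0,1.6,6,0],[0,1.6,12,0],[0,1.6,18,0],[0,1.6,20,0],[0,1.6,20,0]]]'; python3 -m creep '[[[0,0,1,0],[0,0,2,0],[0,0,3,0],[0,0,4,0],[0,0,4,0]]]'; python3 -m creep '[[[0,0,1,0],[0,0,2,0],[0,0,2,0],[0,0,2,0]]]'; python3 -m creep '[[[0,0,1,0],[0,0,2,0],[0,0,2,0],[0,0,2,0]]]'
```

```text
time_s: 17.85
position: [0.5035, 0.0145, 0.1088]
tcp_rot: [[-0.994, 0.112, -0.001], [0.112, 0.994, 0.0], [0.001, -0.0, -1.0]]
ft_force: [0.2, 0.0, -0.9]
gripper_width: 0.0592
time_s: 18.35
position: [0.5036, 0.0145, 0.1052]
tcp_rot: [[-0.994, 0.112, -0.0], [0.112, 0.994, 0.0], [0.0, -0.0, -1.0]]
ft_force: [0.8, -0.2, -0.9]
gripper_width: 0.0592
time_s: 18.75
position: [0.5038, 0.0145, 0.1035]
tcp_rot: [[-0.994, 0.112, 0.0], [0.112, 0.994, -0.0], [-0.0, 0.0, -1.0]]
ft_force: [-1.9, -0.3, 4.2]
gripper_width: 0.0593
time_s: 19.15
position: [0.5038, 0.0145, 0.1014]
tcp_rot: [[-0.994, 0.112, 0.0], [0.112, 0.994, -0.0], [-0.0, -0.0, -1.0]]
ft_force: [-1.2, 1.0, 5.9]
gripper_width: 0.0591
```

```bash
python3 -m creep '[[[0,0,1,0],[0,0,2,0],[0,0,3,0],[0,0,3,0],[0,0,3,0]]]'; python3 -m creep '[[[0,0,1,0],[0,0,2,0],[0,0,2,0],[0,0,2,0]]]'; python3 -m creep '[[[0,0,1,0],[0,0,1,0],[0,0,1,0],[0,0,1,0]]]'
```

```text
time_s: 19.65
position: [0.5039, 0.0145, 0.0986]
tcp_rot: [[-0.994, 0.112, 0.001], [0.112, 0.994, -0.0], [-0.001, 0.0, -1.0]]
ft_force: [-1.8, 0.5, 7.7]
gripper_width: 0.0588
time_s: 20.05
position: [0.504, 0.0145, 0.0968]
tcp_rot: [[-0.994, 0.112, 0.001], [0.112, 0.994, -0.0], [-0.001, 0.0, -1.0]]
ft_force: [-2.1, -0.2, 10.9]
gripper_width: 0.0595
time_s: 20.45
position: [0.5043, 0.0145, 0.0967]
tcp_rot: [[-0.994, 0.112, 0.002], [0.112, 0.994, -0.0], [-0.002, 0.0, -1.0]]
ft_force: [-5.4, 1.1, 22.1]
gripper_width: 0.0588
```

```bash
python3 -m creep '[[[0,0,-0.4,0],[0,0,-0.4,0],[0,0,-0.4,0],[0,0,-0.4,0]]]'; python3 -m creep '[[[0,0,0,0],[0,0,0,0],[0,0,0,0],[0,0,0,0],[0,0,0,0]]]'
python3 - <<'E'
from h import *
F=[]
for i in range(4):
    d=vision.get_image("top" if i%2 else "wrist");F.append(sensors.sense()["ft_force"])
print(np.round(F,1).tolist(),sensors.sense()["position"])
d,P,f,s=cloud("side");cv2.imwrite("pics/s11.png",cv2.resize(d["img"][100:320,120:400],None,fx=2.6,fy=2.6,interpolation=cv2.INTER_CUBIC))
d,P,f,s=cloud("top");cv2.imwrite("pics/t11.png",d["img"]);
H=hsv(d)
m=(H[...,1]>90)&((H[...,0]<22)|(H[...,0]>174))&(P[...,2]<.04)&(P[...,0]<.7)&(P[...,0]>.3)&(P[...,1]<.37)&(P[...,1]>.21)
q=P[m];print("spat",cv2.minAreaRect((q[:,:2]*1000).astype(np.float32)),np.percentile(q[:,2],[2,50,98]))
for nm,u,v in(("green",421,263),("white",385,305),("jug",279,181)):print(nm,P[v,u].round(4))
E
```

```text
time_s: 20.85
position: [0.5042, 0.0145, 0.0968]
tcp_rot: [[-0.994, 0.112, 0.001], [0.112, 0.994, -0.0], [-0.001, 0.0, -1.0]]
ft_force: [-4.3, -0.4, 16.8]
gripper_width: 0.059
time_s: 21.35
position: [0.5042, 0.0144, 0.0968]
tcp_rot: [[-0.994, 0.112, 0.001], [0.112, 0.994, -0.0], [-0.001, 0.0, -1.0]]
ft_force: [-5.2, 0.3, 15.9]
gripper_width: 0.0589
[[-4.3, 0.2, 17.4], [-5.0, 0.1, 17.9], [-4.2, 0.2, 18.2], [-3.5, 0.5, 16.9]] [0.504173   0.01445655 0.09673858]
spat ((478.29931640625, 297.5671081542969), (51.7100944519043, 242.280517578125), 82.70556640625) [0.01164002 0.01809947 0.02486359]
green [ 0.4806 -0.3157  0.1132]
white [ 0.3827 -0.229   0.1148]
jug [0.6813 0.019  0.0937]
```

View pics/s11.png

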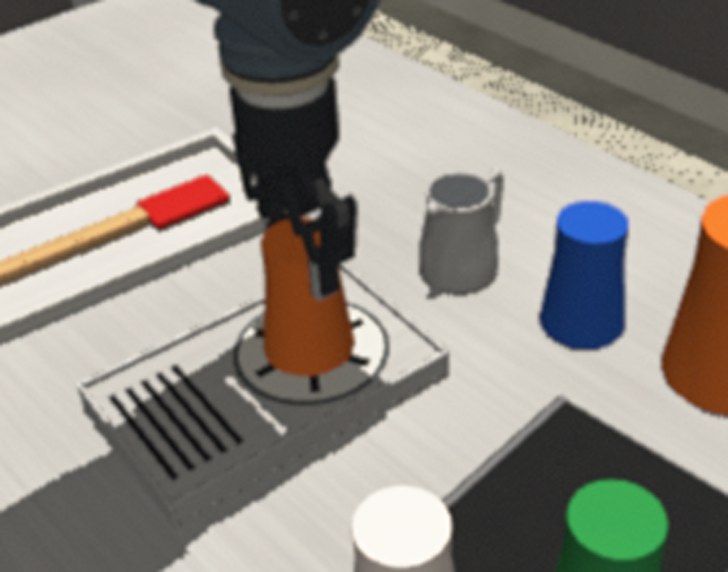

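View pics/t11.png

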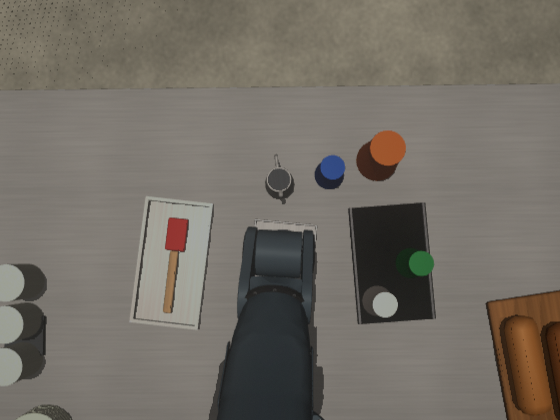

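The star is on its stop: the mouth has come down to about 26 mm, with 17 N on the wrist. The tumbler is upright and centred, the spatula is still flat in the pan, and the other things are where they were.

```bash
python3 -c "
from rig import manip; print(manip.job_done())"
```

```text
the job is handed in; nothing more can be done
None
```

I laid the spatula flat in the pan and let it go. I then pressed the small orange tumbler (the one on the mat) mouth-down on the star, and handed the job in at about 21.7 s, still holding it there. The interface gave no verdict.

**Tumbler and star**
- The tool was within about 1 mm of the star's measured centre and essentially upright.
- The wrist read 16–18 N upward, and the sharp rise in force showed the star had reached its stop. From the tool's height I work out about 8 mm of travel; I had no direct reading of the star joint.
- The force briefly reached 22 N before I backed off 0.4 mm.
- A sideways force of 4–5 N remained on the wrist.

**Spatula:** it was still flat and central in the pan, with its top at about 18 mm. When I set it down I pressed it onto the pan floor with up to 32 N before letting go, more than I meant to.

**Other things:** the green and white tumblers and the milk jug were within about 1 mm sideways of where they started. Their measured heights differed by up to about 3 mm, within the scatter of the depth readings. The big orange and blue tumblers were not touched.

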